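Index and pin a circuit-board carousel

ROBOT

A 6-joint arm with a two-finger parallel gripper is mounted at the origin on a cart in front of the work surface, level with it; the furniture and walls round the work are solid. World frame = base frame: x ahead of the robot, y to its left, z up, the work surface at z = 0. Lengths are in m, angles in rad, forces in N, time in s.
With the tool pointing down it reaches from about 0.35 to 0.85 m from the base axis. Payload 8.1 kg.
Tool frame: the origin (TCP) lies midway between the tips of the shut fingers; the grasp point (between the pads) lies 19 mm behind it; y points along the fingers, z is the direction in which the jaws open and shut, and the axes are right-handed (so a half turn about y gives the same grasp; the last joint's range is limited). The gripper opens to 93 mm and grips with 3 to 60 N. Pads are 15 mm wide; open, the fingers measure 128 mm over their backs; the gripper's body (75 mm by 188 mm) begins 65 mm behind the grasp point.
Start: joints at [1.136, 0.13, 1.488, -0, 1.523, -0.085], TCP at [0.206, 0.564, 0.219] pointing down, gripper open.
Joint ranges: [-2.96, 2.96], [-0.89, 2.26], [0.02, 2.5], [-1.34, 4.48], [0, 2.73], [-2.66, 2.66]. Speed limits (rad/s): [2.39, 2.39, 2.79, 3.14, 3.14, 3.14].

INTERFACE

Orientations are given as a rotation vector (axis times angle).
In Python, from bench import get_obs, snapshot, sign_off, spot_in gives the robot as it stands.
- The arm moves only by the tool play_rows, never from a script. Its argument "plan" is a list of rows, each a list of 7 numbers: the shift along the tool's x, y, z in units of 0.15 m (1.0 is 0.15 m), then the turn, a rotation vector about the tool's x, y, z in units of 60 degrees (1.0 is 60 degrees), then the gripper's target within -1 to 1 (shut at 1, half-way at 0, fully open at -1). A call has 1 to 12 rows; each row is the pose to reach, as a shift and turn from the pose commanded when the call began, along the tool's axes at that moment; what a row does not reach only later rows make up. A row lasts 1/8 s, in which the tool goes at most 62.5 mm and 10.7 degrees, less where a joint would pass 70% of its speed; a pose out of reach is approached as far as the arm can. A call with a number of a shift or a turn outside -1 to 1 is refused whole. A call with a gripper value outside its range is refused whole. The fingers move at their own pace and stop on an object; "grip_force" is the grip in N (left out, the last holds). Time passes only in rows, so rows that repeat a pose let the fingers close. It gives the time, the measured TCP pose, the force and the opening at its end, in the units of the state.
- get_obs(): the state, without advancing time (a new reading comes with each control period).
- snapshot(name): name is "scene" or "top" or "wrist"; returns a dict with "frame" (400x640x3 uint8, red, green, blue), "mtx" (3x3 intrinsics, pixels), "rvec" (rotation vector, rad) and "tvec" (3), from world to camera coordinates, as OpenCV has them. Camera axes: x right, y down, z forward; pixel columns grow to the right and rows downward; lengths in m; the calibration is good to about 2 mm. The wrist camera is an equidistant fisheye: a pixel r from the principal point sees the ray r / f radians off the axis. A picture is of the moment at which its call begins. There is no depth.
- sign_off(): hands the job in, once; it reports no verdict.
Trained networks look in a picture, given as the dict that the camera call returned (one of the last four; its "shot" number tells which), for a name from the list of things; names that differ only in an ending like _2 or _b are one class to them, and where a whole thing is asked for, a point or a joint stands for the part that bears it (a point fixed in the world has none). Each returns a list of dicts, best first, with "conf" (0 to 1); they miss things now and then, are a little off and sometimes report something else, mostly with a low value. They report only what shows in the picture. A call takes as long as a camera call. They do not tell look-alikes from the thing itself.
- spot_in(picture, label): "uv" ([column, row] in pixels, amid what is visible of it).
The state is a dict: "t": time; "joint_pos": joint angles; "joint_velocities": joint speeds; "tau": joint torques, N m; "position": TCP position; "orientation": TCP orientation; "force": force on the tool from outside, world axes, zero at the start; "ft_torque": the same for the moment, N m; "opening": opening from 0.0 (shut) to 1.0 (fully open).
Only numpy, scipy, OpenCV 4.12 (cv2) and the standard library are available. Lean on these libraries where they do the work, as an engineer would, in place of code of your own. Each camera call takes 0.05 s, during which the arm holds its last target.

TASK

Push the carousel round by its black posts until its red-ringed hole stands at the red pointer. Then put the yellow-handled index pin into that hole and, keeping only light pressure on it, ease the carousel a little further clockwise (seen from above) until the pin finds the hidden hole in the base below; seat the pin fully home and let go. Do not force anything, and leave the other things on the bench where they are.

Things in the scene. Friction and masses are not known exactly. Their poses are not given: they have to be found in the camera images.
- carousel_hub (a point): carousel: grey disc 230 mm across, 12 mm thick, top 49 mm above the bench, turning on a fixed round base; carries four circuit boards, an 18 mm high steel hub, three black posts and a red-ringed through hole. This point: on its axis at the top face; frame turns with it, x away from the red hole, z up. Turns both ways against light friction (about 1.5 N at a post), stays where left, hardly coasts
- red_hole (a point): centre of the red-ringed 11 mm hole at the disc's top face, 90 mm from the axis. 2 mm below the disc is the base's flat top (35 mm above the bench) with one hidden 11 mm through hole, 90 mm from the axis, 6 to 12 mm of arc clockwise from above beyond where the pointer shows. Elsewhere a pin in the red hole stands on the base, its shoulder 26 mm above the disc
- post_a (a point): centre of the top of a black push post on the disc: 14 mm across (22 mm at its foot, lowest 6 mm), 40 mm tall, top 89 mm above the bench, 90 mm from the axis, a quarter turn clockwise (seen from above) from the red hole
- post_b (a point): same, opposite the red-ringed hole
- post_c (a point): same, a quarter turn counter-clockwise from the red-ringed hole
- index_point (a point): where the red hole's centre should first be brought: level with the disc's top, 30 mm beyond the tip of the red pointer, which is fixed on a grey column (58 mm high) outside the base, on the robot's side. Its x axis is the pointing direction, inward over the disc, z up
- pin_grip (a point): index pin: steel shank 10 mm thick, 40 mm long, nose tapering to 7 mm over the last 3 mm; shoulder 24 mm across, 6 mm thick; yellow round handle 18 mm across, 44 mm long; 80 g. This point: on the axis in the handle, 30 mm above the shoulder's underside, 70 mm above the nose; z from nose to handle. Starts upright in a blue 50x50x48 mm stand block. Seated, this point is 30 mm above the disc
- solder_spool: a white spool, 56 mm across, 36 mm high; bystander; origin at the centre of its underside
- tape_green: a roll of green tape, 72 mm across, 18 mm high, lying flat; bystander; origin at the centre of its underside
- flux_bottle: a small amber bottle with a white tip, 36 mm across, 92 mm high; bystander; origin at the centre of its underside
- loupe: a black eyepiece loupe, 33 mm across, 30 mm high; bystander; origin at the centre of its underside
Not all that is in view belongs to the job. There is more than one size of the part that bears pin_grip; the job needs the larger.

How it is judged:
By the outcome, as a careful person would: the job done as asked, in the order asked, and still so for the second after the job is handed in, with the robot touching nothing.
It also fails if it takes over 72 s, if anything falls off the work surface, if the arm or the gripper's body presses on something with over 40 N, if the wrist force passes 120 N, or if a joint passes its speed limit or range.

## Working session

There is one attempt and no reset: what is moved stays moved. The work goes in short steps, Python scripts to look and compute and a tool call to move; the robot and the scene stay as the last step left them, time stands still between calls to the robot, and variables do not carry over. Pictures are saved under pics/ and viewed, and the job is handed in when it is done.

Besides the shell and the picture viewer there is one more tool, called after ">>>" by a JSON object that holds its "name" and its "arguments", one argument or row to a line. play_rows: Moves the arm, as the interface text tells. Shifts and turns lie within -1 to 1; 1 stands for 0.15 m of shift or 60 degrees of turn. Its arguments: {"type":"object","properties":{"plan":{"type":"array","items":{"type":"array","items":{"type":"number","minimum":-1,"maximum":1}}},"grip_force":{"type":"number"}},"required":["plan"]}

```bash
mkdir -p pics; ls; cat > h.py <<'E'
import numpy as np, cv2
from bench import get_obs, snapshot, sign_off, spot_in
from scipy.spatial.transform import Rotation as R
def save(s,n): cv2.imwrite('pics/'+n+'.png', s['frame'][:,:,::-1])
def ray(s,uv,name):
    K=np.array(s['mtx']);Rm=R.from_rotvec(np.array(s['rvec']).ravel()).as_matrix();t=np.array(s['tvec']).ravel()
    x=(uv[0]-K[0,2])/K[0,0];y=(uv[1]-K[1,2])/K[1,1]
    if name=='wrist':
        r=np.hypot(x,y); d=np.array([np.sin(r)*x/max(r,1e-9),np.sin(r)*y/max(r,1e-9),np.cos(r)])
    else: d=np.array([x,y,1.])
    return -Rm.T@t, Rm.T@d
def at_z(s,uv,z,name):
    c,d=ray(s,uv,name); return c+d*(z-c[2])/d[2]
def proj(s,p,name):
    K=np.array(s['mtx']);Rm=R.from_rotvec(np.array(s['rvec']).ravel()).as_matrix();t=np.array(s['tvec']).ravel()
    q=Rm@np.array(p)+t
    if name=='wrist':
        r=np.hypot(q[0],q[1]);th=np.arctan2(r,q[2]);x,y=q[0]/r*th,q[1]/r*th
    else: x,y=q[0]/q[2],q[1]/q[2]
    return np.array([K[0,0]*x+K[0,2],K[1,1]*y+K[1,2]])
E
python3 - <<'E'
from h import *
for n in ['scene','top','wrist']:
    s=snapshot(n); save(s,n+'0'); print(n,np.round(s['mtx'],1).tolist(),np.round(ray(s,(320,200),n),3).tolist())
    for l in ['carousel_hub','red_hole','post_a','index_point','pin_grip','solder_spool','tape_green','flux_bottle','loupe']:
        try: print(l,[(np.round(d['uv'],1).tolist(),round(d['conf'],2)) for d in spot_in(s,l)])
        except Exception as e: print(l,e)
o=get_obs(); print({k:np.round(v,3).tolist() for k,v in o.items()})
E
```

```text
pics
scene [[439.6, 0.0, 326.4], [0.0, 439.6, 193.8], [0.0, 0.0, 1.0]] [[-0.065, -0.735, 0.607], [0.554, 0.68, -0.48]]
carousel_hub [([326.2, 210.8], 0.66)]
red_hole [([330.4, 208.2], 0.9)]
post_a [([331.4, 213.9], 0.71), ([343.8, 270.7], 0.55)]
index_point [([291.7, 247.0], 0.71)]
pin_grip [([368.5, 297.9], 0.77), ([403.1, 274.2], 0.68)]
solder_spool [([234.6, 182.2], 0.66), ([345.0, 272.5], 0.53)]
tape_green [([231.4, 215.4], 0.92)]
flux_bottle [([344.8, 271.9], 0.92), ([228.0, 211.0], 0.33)]
loupe [([426.9, 244.5], 0.55), ([331.2, 211.4], 0.46), ([229.4, 214.6], 0.27)]
top [[469.0, 0.0, 320.1], [0.0, 469.0, 194.4], [0.0, 0.0, 1.0]] [[0.401, 0.019, 1.231], [0.113, -0.023, -0.993]]
carousel_hub [([315.6, 188.5], 0.69)]
red_hole [([315.7, 185.6], 0.96)]
post_a [([315.3, 190.4], 0.96)]
index_point [([322.7, 242.4], 0.51)]
pin_grip [([400.5, 154.6], 0.75), ([432.2, 253.9], 0.51), ([439.9, 220.4], 0.47)]
solder_spool [([177.7, 218.1], 0.85)]
tape_green [([240.0, 262.3], 0.9), ([315.3, 187.2], 0.7)]
flux_bottle [([399.0, 244.3], 0.65)]
loupe [([402.7, 151.8], 0.61)]
wrist [[309.7, 0.0, 325.5], [0.0, 309.7, 201.7], [0.0, 0.0, 1.0]] [[0.129, 0.592, 0.385], [0.26, -0.113, -0.959]]
carousel_hub []
red_hole []
post_a []
index_point []
pin_grip []
solder_spool [([269.6, 370.0], 0.61)]
tape_green []
flux_bottle []
loupe []
{'t': 1.5, 'joint_pos': [1.136, 0.13, 1.488, -0.0, 1.523, -0.085], 'joint_velocities': [-0.001, -0.0, -0.001, 0.0, -0.001, 0.002], 'tau': [0.0, -55.973, -49.205, 0.077, 0.023, -0.0], 'position': [0.206, 0.564, 0.219], 'orientation': [-1.553, 0.274, -0.274], 'force': [-0.053, -0.814, -0.231], 'ft_torque': [0.032, -0.002, 0.007], 'opening': 0.994}
```

View images.

```bash
python3 - <<'E'
import cv2
a=cv2.imread('pics/top0.png')[110:310,150:470]; cv2.imwrite('pics/top0z.png',cv2.resize(a,None,fx=2.5,fy=2.5,interpolation=cv2.INTER_CUBIC))
a=cv2.imread('pics/scene0.png')[140:340,180:500]; cv2.imwrite('pics/scene0z.png',cv2.resize(a,None,fx=2.5,fy=2.5,interpolation=cv2.INTER_CUBIC))
E
```

```text
(no output)
```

View pics/top0z.png

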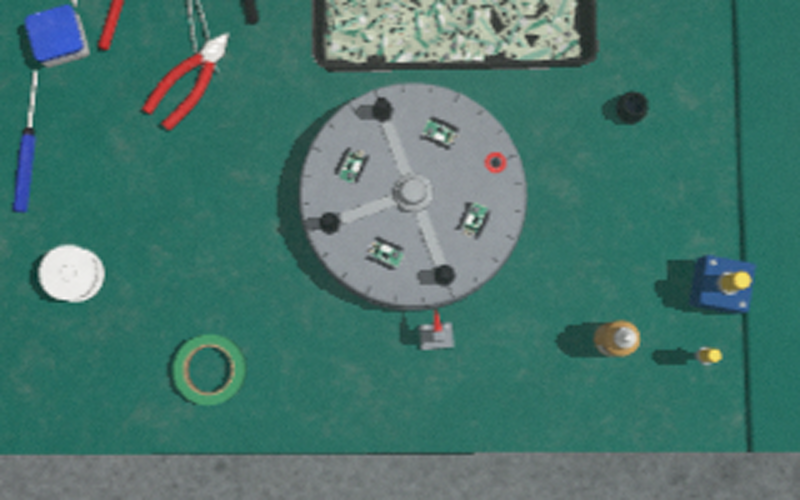

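View pics/scene0z.png

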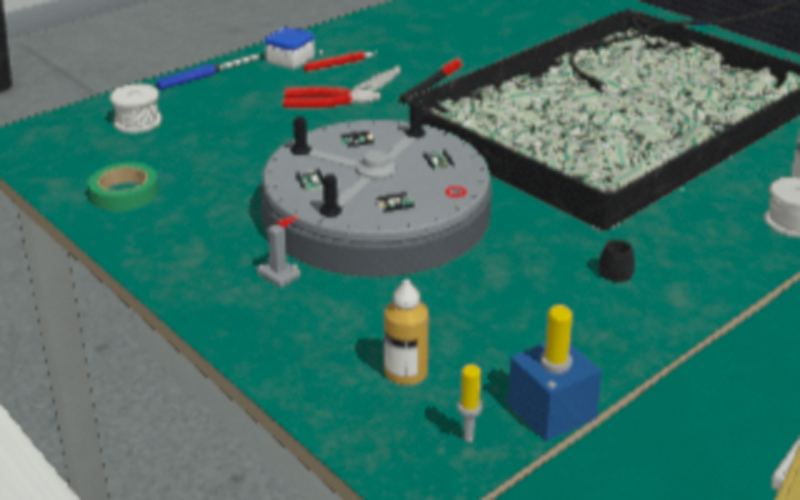

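View pics/top0.png

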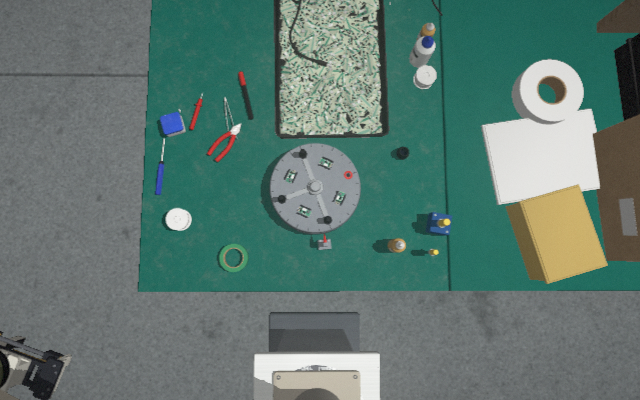

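```bash
cat >> h.py <<'E'
from scipy.optimize import least_squares
def fitdisc(s,name,mask_uv=None): pass
def blob(s,cond,roi):
    u0,v0,u1,v1=roi
    f=cv2.cvtColor(s['frame'][v0:v1,u0:u1],cv2.COLOR_RGB2HSV).astype(int)
    m=cond(f[...,0],f[...,1],f[...,2]).astype(np.uint8)
    n,l,st,c=cv2.connectedComponentsWithStats(m)
    return sorted([(int(st[i,4]),np.round(c[i]+[u0,v0],2).tolist()) for i in range(1,n)],reverse=True)[:4]
red=lambda h,s,v:((h<8)|(h>172))&(s>130)&(v>90)
yel=lambda h,s,v:(h>18)&(h<32)&(s>150)&(v>110)
blk=lambda h,s,v:(v<45)
E
python3 - <<'E'
from h import *
t=snapshot('top'); s=snapshot('scene')
print('top red',blob(t,red,(260,130,370,250)),'scene red',blob(s,red,(270,180,390,260)))
print('top yel',blob(t,yel,(385,190,470,270)),'scene yel',blob(s,yel,(350,240,430,320)))
print('hole top',at_z(t,(348,174.8),.049,'top'),)
print('pin top',at_z(t,(444.9,222.4),.098,'top'))
for n,uv in dict(c=(302.4,152),b=(281.2,198),a=(328,219.2)).items(): print(n,at_z(t,uv,.089,'top'))
print('hub',at_z(t,(314.8,186),.067,'top'),'tip',at_z(t,(324.8,234.4),.055,'top'))
E
```

```text
top red [(28, [347.64, 174.57]), (11, [324.45, 238.73])] scene red [(73, [305.49, 180.92]), (17, [293.94, 228.24]), (14, [361.64, 216.86])]
top yel [(1, [444.0, 220.0]), (1, [434.0, 253.0])] scene yel [(191, [403.05, 273.37]), (113, [367.92, 294.46])]
hole top [ 0.60018681 -0.08001664  0.049     ]
pin top [ 0.47543407 -0.31113122  0.098     ]
c [0.65034303 0.03622063 0.089     ]
b [0.53529385 0.08757992 0.089     ]
a [ 0.48349061 -0.0269357   0.089     ]
hub [0.56839042 0.00509757 0.067     ] tip [ 0.44787218 -0.02019948  0.055     ]
```

```bash
cat >> h.py <<'E'
def yawR(yaw):
    # tool y down, tool z (jaw axis) horizontal at angle yaw
    z=np.array([np.cos(yaw),np.sin(yaw),0]);y=np.array([0,0,-1.]);x=np.cross(y,z)
    return np.column_stack([x,y,z])
def rel(p,yaw_deg,o=None,base=None):
    o=o or get_obs()
    if base is None: P,Q=np.array(o['position']),R.from_rotvec(o['orientation']).as_matrix()
    else: P,Q=np.array(base[0]),yawR(np.radians(base[1]))
    d=Q.T@(np.array(p)-P)/.15
    r=R.from_matrix(Q.T@yawR(np.radians(yaw_deg))).as_rotvec()/np.radians(60)
    return np.round(np.r_[d,r],4).tolist()
def st():
    o=get_obs();Q=R.from_rotvec(o['orientation']).as_matrix()
    print('t',round(o['t'],2),'p',np.round(o['position'],4),'yaw',round(np.degrees(np.arctan2(Q[1,2],Q[0,2])),2),'y',np.round(Q[:,1],4),'F',np.round(o['force'],2),'M',np.round(o['ft_torque'],2),'op',round(o['opening'],3),'j6',round(o['joint_pos'][5],2))
E
python3 - <<'E'
from h import *
st()
print(rel((.4835,-.027,.219),0))
for y in (0,20,-20,-70,110,-160): print(y,rel((.4835,-.027,.12),y))
E
```

```text
t 1.6 p [0.2056 0.5637 0.2186] yaw 69.96 y [ 0. -0. -1.] F [-0.02 -1.05 -0.46] M [-0.01 -0.02 -0.01] op 0.999 j6 -0.09
[3.09, -0.0024, -3.0644, -0.0, 1.166, 0.0]
0 [3.09, 0.6576, -3.0644, -0.0, 1.166, 0.0]
20 [3.09, 0.6576, -3.0644, -0.0, 0.8326, 0.0]
-20 [3.09, 0.6576, -3.0644, -0.0, 1.4993, 0.0]
-70 [3.09, 0.6576, -3.0644, -0.0, 2.3326, 0.0]
110 [3.09, 0.6576, -3.0644, 0.0, -0.6674, 0.0]
-160 [3.09, 0.6576, -3.0644, 0.0, -2.1674, 0.0]
```

>>> {"name": "play_rows", "arguments": {
  "plan": [
    [0.3,0,-0.3,0,0,0,0.3],
    [0.6,0,-0.6,0,0,0,0.3],
    [0.9,0,-0.9,0,0,0,0.3],
    [1,0,-1,0,0,0,0.3]
  ],
  "grip_force": 10
}}

```text
t: 2.1
position: [0.2962, 0.3689, 0.2188]
orientation: [-1.553, 0.276, -0.277]
force: [0.2, 0.2, -0.1]
opening: 0.62
```

>>> {"name": "play_rows", "arguments": {
  "plan": [
    [0.3,0,-0.3,0,0,0,0.3],
    [0.6,0,-0.6,0,0,0,0.3],
    [0.9,0,-0.9,0,0,0,0.3],
    [1,0,-1,0,0,0,0.3]
  ]
}}

```text
t: 2.6
position: [0.3856, 0.1763, 0.2189]
orientation: [-1.553, 0.276, -0.278]
force: [0.4, -0.4, 0.7]
opening: 0.351
```

>>> {"name": "play_rows", "arguments": {
  "plan": [
    [0.3,0,-0.3,0,-0.17,0,0.3],
    [0.6,0,-0.6,0,-0.34,0,0.3],
    [0.9,0,-0.9,0,-0.51,0,0.3],
    [1,0,-1,0,-0.68,0,0.3],
    [1,0,-1,0,-0.68,0,0.3]
  ]
}}

```text
t: 3.22
position: [0.4749, -0.0164, 0.2186]
orientation: [-1.553, -0.284, 0.284]
force: [0.5, -0.3, -0.1]
opening: 0.349
```

```bash
python3 - <<'E'
from h import *
st()
s=snapshot('wrist'); save(s,'w1'); 
print(rel((.4835,-.027,.12),111))
for p in [(.4835,-.027,.089),(.4479,-.0202,.055),(.567,.0046,.067),(.600,-.080,.049)]: print(proj(s,p,'wrist'))
E
```

```text
t 3.23 p [ 0.4749 -0.0164  0.2186] yaw 110.76 y [ 1.e-04 -8.e-04 -1.e+00] F [ 0.53 -0.28 -0.11] M [ 0.08  0.05 -0.02] op 0.349 j6 -2.07
[0.0282, 0.657, -0.0944, 0.0001, -0.0021, -0.0003]
[311.35876034 198.33889581]
[330.06888668 161.99409294]
[313.38117784 266.90303424]
[241.34733982 259.02714385]
```

View pics/w1.png

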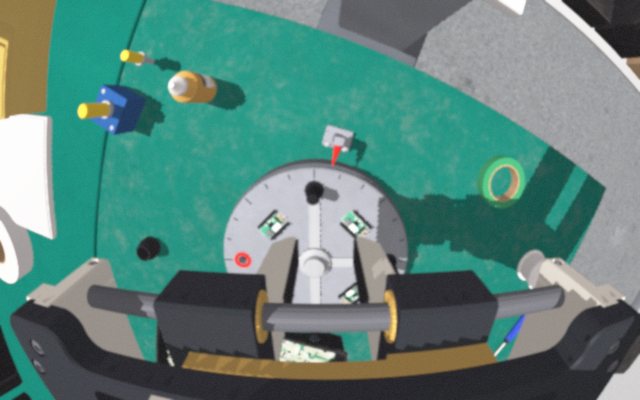

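```bash
python3 - <<'E'
from h import *
a=cv2.imread('pics/w1.png')[140:300,210:420]; cv2.imwrite('pics/w1z.png',cv2.resize(a,None,fx=3.8,fy=3.75,interpolation=cv2.INTER_CUBIC))
s=snapshot('wrist'); print(blob(s,red,(220,130,380,290))); print(ray(s,(320,200),'wrist'))
E
```

```text
[(120, [241.22, 259.26]), (94, [334.15, 153.8])]
(array([ 0.39824913, -0.04326553,  0.38453988]), array([ 0.27064258,  0.08463862, -0.95895198]))
```

View pics/w1z.png

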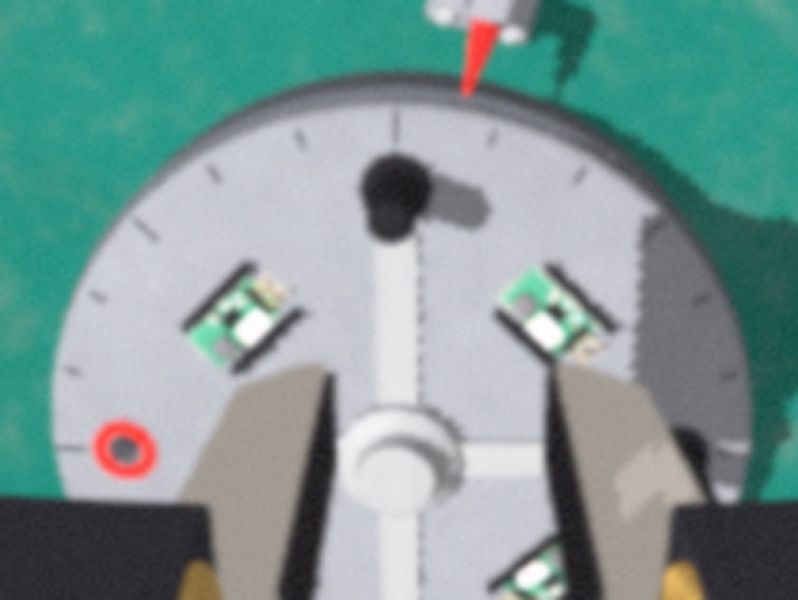

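```bash
python3 - <<'E'
from h import *
s=snapshot('wrist')
f=lambda u,v:(210+u/3.8,140+v/3.75)
for n,u,v,z in [('hole',123,449,.049),('posta',390,222,.089),('hubtop',397,475,.067),('tip',467,96,.050),('tip',467,96,.057),('ptrbase',485,22,.054)]: print(n,at_z(s,f(u,v),z,'wrist'))
E
```

```text
hole [ 0.59958438 -0.07643982  0.049     ]
posta [ 0.48317558 -0.02332286  0.089     ]
hubtop [0.56555371 0.007762   0.067     ]
tip [ 0.45059181 -0.01324816  0.05      ]
tip [ 0.44948893 -0.01385094  0.057     ]
ptrbase [ 0.42805911 -0.0165467   0.054     ]
```

>>> {"name": "play_rows", "arguments": {
  "plan": [
    [0.015,0.35,-0.07,0,0,0,0.3],
    [0.03,0.7,-0.07,0,0,0,0.3],
    [0.03,1,-0.07,0,0,0,0.3],
    [0.03,1,-0.07,0,0,0,0.3]
  ]
}}

```text
t: 3.88
position: [0.4784, -0.0202, 0.0651]
orientation: [-1.549, -0.278, 0.29]
force: [-0.3, 0.0, -0.3]
opening: 0.355
```

```bash
python3 - <<'E'
from h import *
st()
o=get_obs();P=np.array(o['position']);yaw=110.8
C=np.array([.567,.006]); r=P[:2]-C; print(r,np.hypot(*r),np.degrees(np.arctan2(r[1],r[0])))
th0=np.degrees(np.arctan2(r[1],r[0]))
# arc cw
for k in range(1,13):
    d=-5*k; a=np.radians(th0+d); p=np.r_[C+.09*np.array([np.cos(a),np.sin(a)]),.064]
    print(np.round(rel(p,yaw+d,o),3).tolist())
E
```

```text
t 3.88 p [ 0.4784 -0.0202  0.0651] yaw 110.75 y [-0.0077  0.0013 -1.    ] F [-0.32  0.04 -0.26] M [ 0.12  0.01 -0.06] op 0.355 j6 -2.08
[-0.0885803  -0.02618474] 0.09236942238600733 -163.53207801478527
[0.022, 0.008, 0.051, -0.004, 0.083, -0.007]
[0.033, 0.008, 0.102, -0.003, 0.166, -0.007]
[0.048, 0.008, 0.152, -0.003, 0.249, -0.007]
[0.067, 0.008, 0.201, -0.003, 0.333, -0.007]
[0.091, 0.008, 0.248, -0.002, 0.416, -0.007]
[0.118, 0.008, 0.292, -0.002, 0.499, -0.007]
[0.15, 0.008, 0.334, -0.002, 0.583, -0.007]
[0.185, 0.008, 0.373, -0.001, 0.666, -0.008]
[0.223, 0.008, 0.409, -0.001, 0.749, -0.008]
[0.264, 0.008, 0.441, -0.001, 0.833, -0.008]
[0.308, 0.007, 0.47, -0.0, 0.916, -0.008]
[0.354, 0.007, 0.494, -0.0, 0.999, -0.008]
```

>>> {"name": "play_rows", "arguments": {
  "plan": [
    [0.022,0.006,0.051,0,0.083,0,0.3],
    [0.033,0.006,0.102,0,0.166,0,0.3],
    [0.048,0.006,0.152,0,0.25,0,0.3],
    [0.067,0.006,0.201,0,0.333,0,0.3],
    [0.091,0.006,0.248,0,0.416,0,0.3],
    [0.118,0.006,0.292,0,0.5,0,0.3],
    [0.15,0.006,0.334,0,0.583,0,0.3],
    [0.185,0.006,0.373,0,0.666,0,0.3],
    [0.223,0.006,0.409,0,0.75,0,0.3],
    [0.264,0.006,0.441,0,0.833,0,0.3],
    [0.308,0.006,0.47,0,0.916,0,0.3],
    [0.354,0.006,0.494,0,1,0,0.3]
  ]
}}

```text
t: 5.38
position: [0.507, 0.067, 0.0708]
orientation: [-1.502, 0.536, -0.541]
force: [0.6, -1.3, -0.5]
opening: 0.351
```

```bash
python3 - <<'E'
from h import *
st()
s=snapshot('wrist'); save(s,'w2'); print(blob(s,red,(100,50,500,290)))
t=snapshot('top'); save(t,'t2'); print(blob(t,red,(260,130,370,250)))
a=cv2.imread('pics/t2.png')[110:310,150:470]; cv2.imwrite('pics/t2z.png',cv2.resize(a,None,fx=2.5,fy=2.5,interpolation=cv2.INTER_CUBIC))
E
```

```text
t 5.38 p [0.507  0.067  0.0708] yaw 50.59 y [ 3.3e-03 -6.0e-04 -1.0e+00] F [ 0.6  -1.27 -0.52] M [-0.43  0.03  0.04] op 0.351 j6 -0.85
[(197, [168.56, 237.74])]
[(22, [342.23, 209.05]), (11, [324.45, 238.73])]
```

View pics/w2.png

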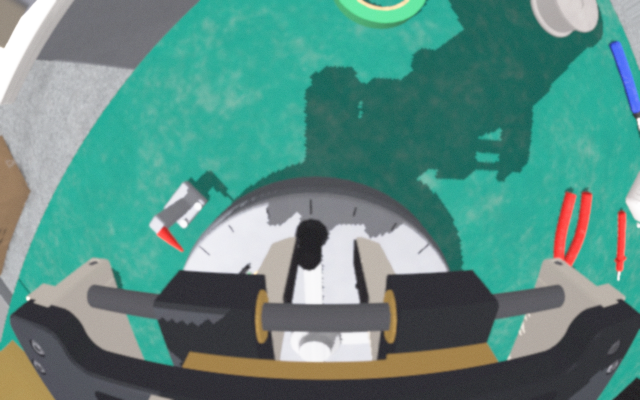

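View pics/t2z.png

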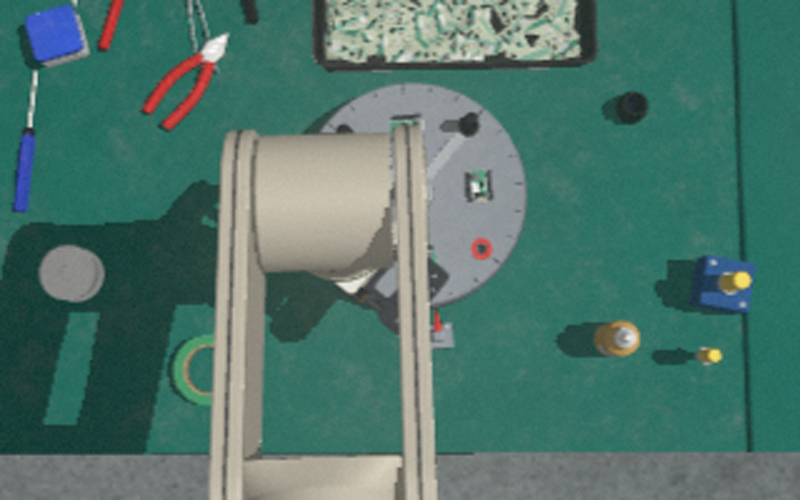

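```bash
python3 - <<'E'
from h import *
st()
t=snapshot('top');C=np.array([.5675,.005])
for uv in [(347.64,174.57),(342.23,209.05)]:
    h=at_z(t,uv,.049,'top')[:2]; r=h-C; print(h,np.hypot(*r),np.degrees(np.arctan2(r[1],r[0])))
C=np.array([.567,.006]);o=get_obs();P=np.array(o['position']);r=P[:2]-C;th0=np.degrees(np.arctan2(r[1],r[0]));print(np.hypot(*r),th0)
for k in range(1,9):
    d=-5*k; a=np.radians(th0+d); p=np.r_[C+.09*np.array([np.cos(a),np.sin(a)]),.066]
    print(np.round(rel(p,50.6+d,o),3).tolist())
E
```

```text
t 5.47 p [0.5074 0.0675 0.0707] yaw 50.72 y [ 3.9e-03  2.0e-04 -1.0e+00] F [0.21 0.2  0.52] M [-0.04 -0.    0.05] op 0.35 j6 -0.85
[ 0.60077967 -0.07909874] 0.09044409985718166 -68.41023382880003
[ 0.51219554 -0.06468876] 0.08896687946122646 -128.4352423303104
0.08574228229799263 134.41203504340822
[-0.02, 0.028, 0.055, -0.002, 0.088, 0.002]
[-0.008, 0.029, 0.106, -0.002, 0.171, 0.002]
[0.01, 0.029, 0.155, -0.002, 0.254, 0.002]
[0.031, 0.029, 0.203, -0.003, 0.338, 0.002]
[0.056, 0.029, 0.249, -0.003, 0.421, 0.002]
[0.085, 0.029, 0.292, -0.003, 0.504, 0.002]
[0.118, 0.03, 0.333, -0.003, 0.588, 0.002]
[0.155, 0.03, 0.371, -0.003, 0.671, 0.002]
```

>>> {"name": "play_rows", "arguments": {
  "plan": [
    [-0.02,0.02,0.055,0,0.088,0,0.3],
    [-0.008,0.03,0.106,0,0.171,0,0.3],
    [0.01,0.03,0.155,0,0.254,0,0.3],
    [0.031,0.03,0.203,0,0.338,0,0.3],
    [0.056,0.03,0.249,0,0.421,0,0.3],
    [0.085,0.03,0.292,0,0.504,0,0.3],
    [0.118,0.03,0.333,0,0.588,0,0.3],
    [0.138,0.03,0.352,0,0.633,0,0.3],
    [0.138,0.03,0.352,0,0.633,0,0.3]
  ]
}}

```text
t: 6.65
position: [0.5554, 0.0945, 0.0644]
orientation: [-1.306, 1.041, -1.042]
force: [-0.9, 0.4, 0.4]
opening: 0.35
```

```bash
python3 - <<'E'
from h import *
st()
t=snapshot('top'); save(t,'t3'); b=blob(t,red,(260,130,370,250)); print(b)
s=snapshot('scene'); save(s,'s3')
a=cv2.imread('pics/t3.png')[160:260,260:380]; cv2.imwrite('pics/t3z.png',cv2.resize(a,None,fx=6,fy=6,interpolation=cv2.INTER_CUBIC))
a=cv2.imread('pics/s3.png')[180:270,270:390]; cv2.imwrite('pics/s3z.png',cv2.resize(a,None,fx=6,fy=6,interpolation=cv2.INTER_CUBIC))
C=np.array([.5675,.005])
for _,uv in b:
    h=at_z(t,uv,.049,'top')[:2]; r=h-C; print(h,np.hypot(*r),np.degrees(np.arctan2(r[1],r[0])))
E
```

```text
t 6.65 p [0.5554 0.0945 0.0644] yaw 12.89 y [ 1.2e-03  2.0e-04 -1.0e+00] F [-0.86  0.41  0.4 ] M [-0.06 -0.02 -0.01] op 0.35 j6 -0.15
[(27, [323.85, 220.85]), (11, [324.45, 238.73])]
[ 0.48221118 -0.01805417] 0.08834974416257706 -164.87402684130902
[ 0.43726774 -0.0195029 ] 0.13251729220676695 -169.34449740977604
```

View pics/t3z.png

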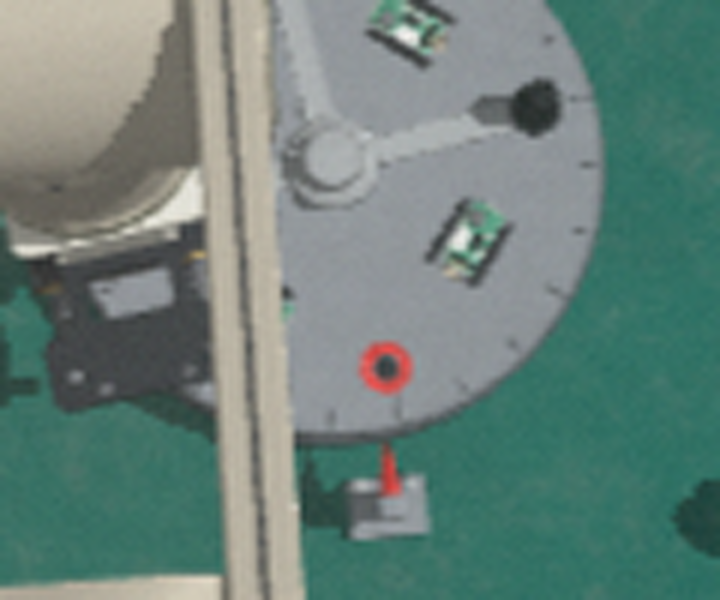

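View pics/s3z.png

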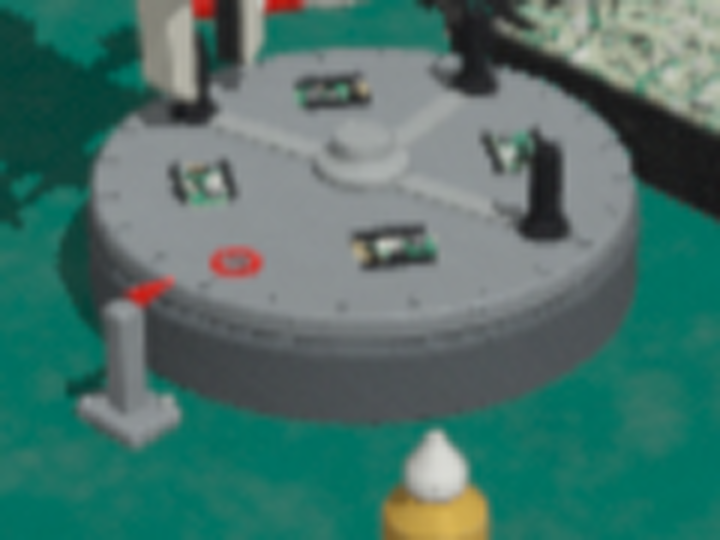

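>>> {"name": "play_rows", "arguments": {
  "plan": [
    [0.002,0,0.018,0,0.03,0,0.3],
    [0.005,0,0.037,0,0.06,0,0.3],
    [0.005,0,0.037,0,0.06,0,0.3]
  ]
}}

```text
t: 7.12
position: [0.5607, 0.0949, 0.0633]
orientation: [-1.28, 1.091, -1.091]
force: [-0.5, -0.5, 0.3]
opening: 0.348
```

>>> {"name": "play_rows", "arguments": {
  "plan": [
    [0,0,-0.03,0,0,0,0.3],
    [0,-0.35,-0.03,0,0,0,0.3],
    [0,-0.7,-0.03,0,0,0,0.3],
    [0,-1,-0.2,0,0,0,0.3],
    [0.3,-1,-0.5,0,0,0,0.3],
    [0.6,-1,-0.5,0,0,0,0.3],
    [0.6,-1,-0.5,0,0,0,0.3]
  ]
}}

```text
t: 8.0
position: [0.5005, -0.0084, 0.2134]
orientation: [-1.279, 1.092, -1.094]
force: [0.2, 0.5, 0.2]
opening: 0.349
```

```bash
python3 - <<'E'
from h import *
st()
s=snapshot('wrist'); save(s,'w4'); print(blob(s,red,(100,50,500,290)))
t=snapshot('top'); save(t,'t4'); print(blob(t,red,(260,130,370,250)))
E
```

```text
t 8.0 p [ 0.5005 -0.0084  0.2134] yaw 8.99 y [ 9.e-04 -8.e-04 -1.e+00] F [0.2  0.51 0.2 ] M [-0.05  0.07  0.02] op 0.349 j6 -0.28
[(173, [307.65, 186.12]), (80, [266.66, 186.85])]
[]
```

View pics/w4.png

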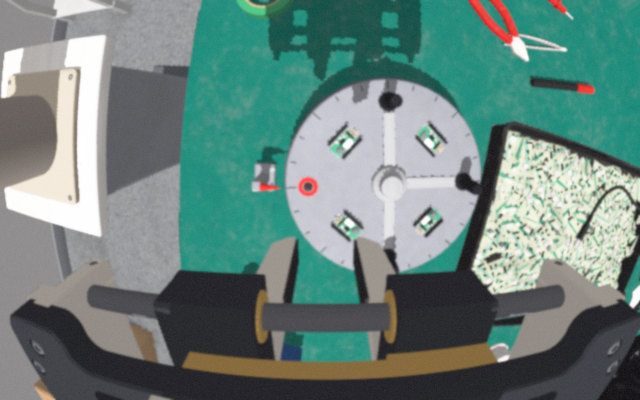

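```bash
python3 - <<'E'
from h import *
a=cv2.imread('pics/w4.png')[75:275,240:500]; cv2.imwrite('pics/w4z.png',cv2.resize(a,None,fx=3,fy=3,interpolation=cv2.INTER_CUBIC))
E
```

```text
(no output)
```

View pics/w4z.png

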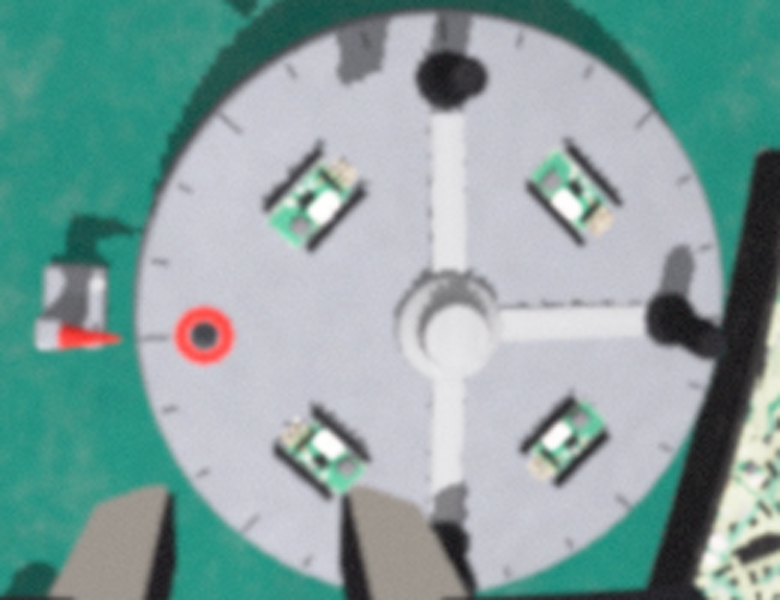

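```bash
python3 - <<'E'
from h import *
s=snapshot('wrist'); print(ray(s,(320,200),'wrist')[0])
f=lambda u,v:(240+u/3-.33,75+v/3-.33)
hub=at_z(s,f(458,338),.067,'wrist')[:2]
h=at_z(s,f(204,335),.049,'wrist')[:2]
pa=at_z(s,f(437,78),.089,'wrist')[:2]
print('hub',hub,'posta',pa)
pb=at_z(s,f(712,340),.089,'wrist')[:2];
print('b',pb,'mid hole-b',(h+pb)/2)
from math import atan2,degrees
for nm,c in (('hub',hub),('mid',(h+pb)/2)):
    print(nm,'hole',h,np.hypot(*(h-c)),degrees(atan2(*(h-c)[::-1])))
    for z in (.049,.054,.058):
        t=at_z(s,f(121,339),z,'wrist')[:2]; q=at_z(s,f(60,338),z,'wrist')[:2]; print(z,t,np.hypot(*(t-c)),degrees(atan2(*(t-c)[::-1])),'dir',degrees(atan2(*(q-t)[::-1])))
E
```

```text
[0.48684577 0.07411358 0.37927707]
hub [0.56892511 0.00829598] posta [0.54026883 0.09398585]
b [0.65553932 0.02803388] mid hole-b [0.56801791 0.00926757]
hub hole [ 0.4804965  -0.00949874] 0.09020128061560462 -168.62218186731198
0.049 [ 0.45033627 -0.01575673] 0.12100349973329338 -168.5345525747139 dir -172.18070884829848
0.054 [ 0.45088898 -0.0143962 ] 0.1201976044842882 -169.1177868482702 dir -172.18070884829848
0.058 [ 0.45133115 -0.01330778] 0.11956196412323643 -169.5899970126195 dir -172.18070884829848
mid hole [ 0.4804965  -0.00949874] 0.0895107312333158 -167.89790824442485
0.049 [ 0.45033627 -0.01575673] 0.12031286067937924 -167.9952041110187 dir -172.18070884829848
0.054 [ 0.45088898 -0.0143962 ] 0.11949544216225433 -168.57817393840566 dir -172.18070884829848
0.058 [ 0.45133115 -0.01330778] 0.11885052418946214 -169.05028528397037 dir -172.18070884829848
```

```bash
python3 - <<'E'
from h import *
st()
print(rel((.49,-.15,.2134),-50),rel((.49,-.13,.2134),-50))
E
```

```text
t 8.15 p [ 0.5007 -0.0055  0.2132] yaw 9.17 y [-1.e-04  4.e-04 -1.e+00] F [-0.51  0.81  0.76] M [-0.    0.08 -0.03] op 0.35 j6 -0.27
[0.9399, -0.0019, -0.2242, 0.0002, 0.9861, -0.0004] [0.8083, -0.0019, -0.203, 0.0002, 0.9861, -0.0004]
```

>>> {"name": "play_rows", "arguments": {
  "plan": [
    [0.2,0,-0.05,0,0.17,0,0],
    [0.4,0,-0.1,0,0.34,0,0],
    [0.6,0,-0.15,0,0.5,0,0],
    [0.8,0,-0.2,0,0.67,0,0],
    [0.94,0,-0.22,0,0.83,0,0],
    [0.94,0,-0.22,0,0.99,0,0],
    [0.94,0,-0.22,0,0.99,0,0]
  ]
}}

```text
t: 9.02
position: [0.491, -0.1495, 0.213]
orientation: [-0.66, 1.819, -1.817]
force: [-0.6, 0.5, -0.4]
opening: 0.502
```

```bash
python3 - <<'E'
from h import *
st()
print(rel((.4,-.25,.2134),-78),rel((.475,-.28,.2134),-78))
s=snapshot('wrist'); save(s,'w5'); print(blob(s,yel,(0,0,640,290)))
print(proj(s,(.4754,-.3111,.098),'wrist'))
E
```

```text
t 9.03 p [ 0.491  -0.1495  0.213 ] yaw -50.1 y [-4.e-04  5.e-04 -1.e+00] F [-0.62  0.5  -0.36] M [-0.04  0.1   0.05] op 0.502 j6 0.48
[0.8955, -0.0028, 0.1248, 0.0006, 0.465, 0.0001] [0.6402, -0.0031, 0.5989, 0.0006, 0.465, 0.0001]
[(1, [330.0, 252.0]), (1, [328.0, 247.0]), (1, [314.0, 235.0])]
[427.84398306 296.16509974]
```

View pics/w5.png

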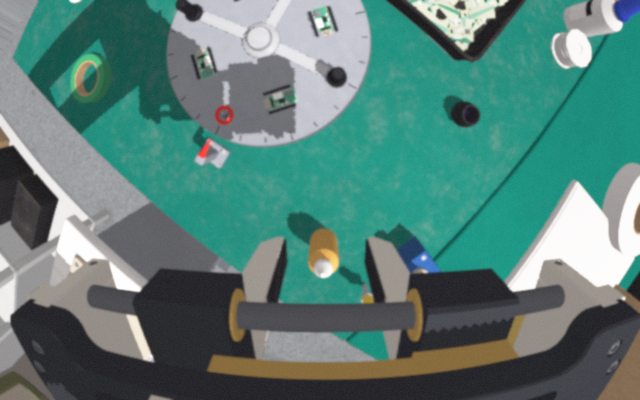

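>>> {"name": "play_rows", "arguments": {
  "plan": [
    [0.3,0,0.05,0,0.155,0,0],
    [0.6,0,0.1,0,0.31,0,0],
    [0.9,0,0.25,0,0.465,0,0],
    [0.95,0,0.25,0,0.465,0,0],
    [0.95,0,0.25,0,0.465,0,0]
  ]
}}

```text
t: 9.7
position: [0.4053, -0.2699, 0.2132]
orientation: [-0.223, 2.111, -2.11]
force: [0.4, 0.5, 0.1]
opening: 0.502
```

```bash
python3 - <<'E'
from h import *
st()
s=snapshot('wrist'); save(s,'w6'); b=blob(s,yel,(0,0,640,290));print(b)
print(proj(s,(.4754,-.3111,.098),'wrist'))
u,v=b[0][1]; u=int(u);v=int(v)
a=cv2.imread('pics/w6.png')[60:280,180:480]; cv2.imwrite('pics/w6z.png',cv2.resize(a,None,fx=2.6,fy=2.6,interpolation=cv2.INTER_CUBIC))
E
```

```text
t 9.7 p [ 0.4053 -0.2699  0.2132] yaw -77.93 y [ 1.e-04  5.e-04 -1.e+00] F [0.45 0.49 0.09] M [-0.02  0.15  0.04] op 0.502 j6 0.67
[(315, [386.72, 131.97]), (164, [346.98, 191.48]), (4, [277.0, 153.5]), (1, [279.0, 163.0])]
[386.81183928 133.64787622]
```

View pics/w6z.png

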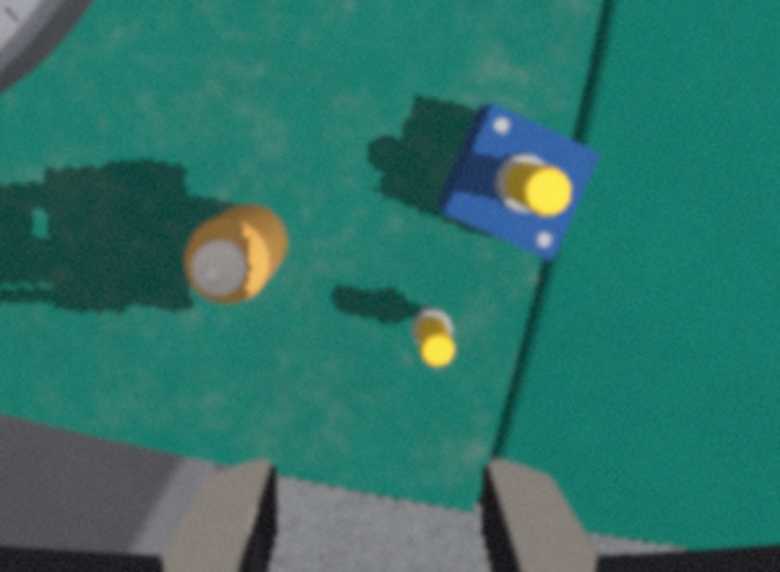

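```bash
python3 - <<'E'
from h import *
s=snapshot('wrist')
f=lambda u,v:(180+u/2.6-.3,60+v/2.6-.3)
a=at_z(s,f(547,190),.098,'wrist');b=at_z(s,f(520,184),.054,'wrist');print(a,b)
st(); print(rel(np.r_[(a+b)[:2]/2,.213],-78),rel(np.r_[(a+b)[:2]/2,.12],-78))
print(blob(s,lambda h,s_,v:(s_<60)&(v>120),(340,90,420,180)))
E
```

```text
[ 0.4772805  -0.31344605  0.098     ] [ 0.47606854 -0.31157401  0.054     ]
t 9.8 p [ 0.4058 -0.2692  0.2132] yaw -77.91 y [ 2.e-04  5.e-04 -1.e+00] F [ 0.24 -0.58 -0.24] M [-0.03  0.2  -0.02] op 0.5 j6 0.67
[-0.4015, 0.0011, 0.381, 0.0004, 0.0015, -0.0003] [-0.4013, 0.6211, 0.3813, 0.0004, 0.0015, -0.0003]
[(42, [383.4, 121.83]), (27, [377.93, 139.0]), (22, [372.91, 108.09]), (21, [389.0, 152.0])]
```

>>> {"name": "play_rows", "arguments": {
  "plan": [
    [-0.2,0,0.2,0,0,0,0],
    [-0.4,0.1,0.38,0,0,0,0],
    [-0.4,0.4,0.38,0,0,0,0],
    [-0.4,0.6,0.38,0,0,0,0],
    [-0.4,0.6,0.38,0,0,0,0]
  ]
}}

```text
t: 10.42
position: [0.4746, -0.311, 0.12]
orientation: [-0.228, 2.117, -2.107]
force: [-0.3, 0.0, 0.1]
opening: 0.499
```

```bash
python3 - <<'E'
from h import *
st(); print(rel((.4763,-.312,.0595),-78))
s=snapshot('wrist'); save(s,'w7'); s=snapshot('scene'); save(s,'s7')
a=cv2.imread('pics/s7.png')[190:340,320:470]; cv2.imwrite('pics/s7z.png',cv2.resize(a,None,fx=4,fy=4,interpolation=cv2.INTER_CUBIC))
E
```

```text
t 10.43 p [ 0.4746 -0.311   0.12  ] yaw -77.94 y [-0.0048  0.0041 -1.    ] F [-0.25  0.04  0.07] M [0.03 0.14 0.01] op 0.499 j6 0.69
[-0.0112, 0.4034, 0.0109, 0.0048, 0.0011, 0.0037]
```

View pics/w7.png

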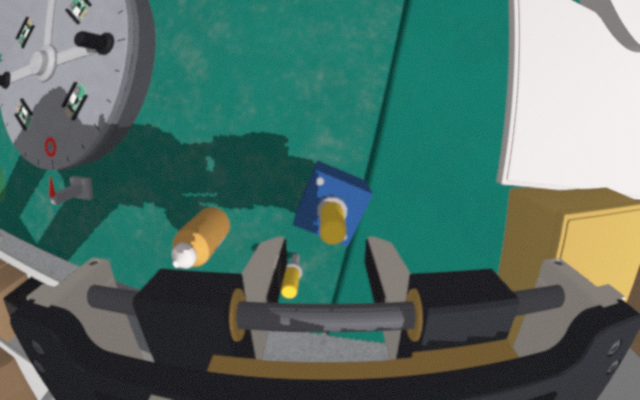

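View pics/s7z.png

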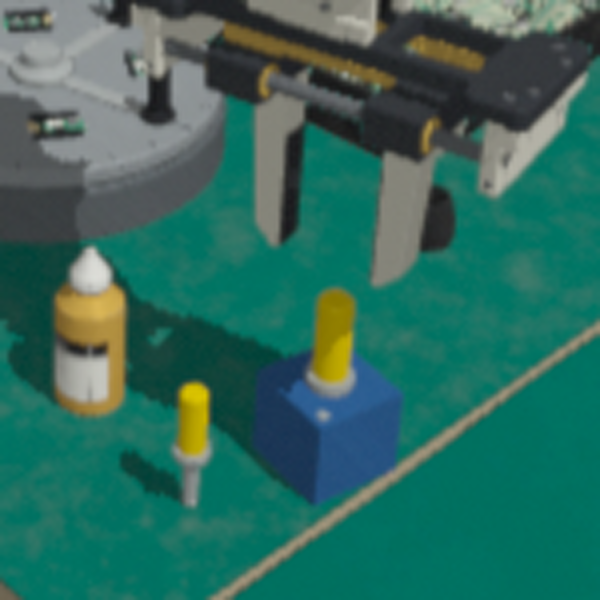

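```bash
python3 - <<'E'
from h import *
s=snapshot('scene')
f=lambda u,v:(320+u/4-.37,190+v/4-.37)
o=get_obs()
print(proj(s,o['position'],'scene'),f(330,260))
print('pin via scene',at_z(s,f(336,297),.098,'scene'),at_z(s,f(331,378),.054,'scene'))
print(blob(snapshot('top'),blk,(430,100,440,110)))
E
```

```text
[404.12825492 252.5044282 ] (402.13, 254.63)
pin via scene [ 0.47858549 -0.31357421  0.098     ] [ 0.47473925 -0.31776603  0.054     ]
[]
```

>>> {"name": "play_rows", "arguments": {
  "plan": [
    [-0.012,0.2,0.012,0,0,0,0],
    [-0.012,0.4,0.012,0,0,0,0],
    [-0.012,0.4,0.012,0,0,0,0],
    [-0.012,0.4,0.012,0,0,0,0.5],
    [-0.012,0.4,0.012,0,0,0,0.8],
    [-0.012,0.4,0.012,0,0,0,0.8],
    [-0.012,0.4,0.012,0,0,0,0.8]
  ],
  "grip_force": 15
}}

```text
t: 11.5
position: [0.4783, -0.3156, 0.0643]
orientation: [-0.218, 2.11, -2.113]
force: [-1.3, 0.1, 5.3]
opening: 0.188
```

```bash
python3 - <<'E'
from h import *
st(); 
s=snapshot('scene'); save(s,'s8')
a=cv2.imread('pics/s8.png')[190:340,320:470]; cv2.imwrite('pics/s8z.png',cv2.resize(a,None,fx=4,fy=4,interpolation=cv2.INTER_CUBIC))
E
```

```text
t 11.5 p [ 0.4783 -0.3156  0.0643] yaw -78.12 y [ 0.0013 -0.001  -1.    ] F [-1.25  0.06  5.34] M [0.03 0.27 0.01] op 0.188 j6 0.69
```

View pics/s8z.png

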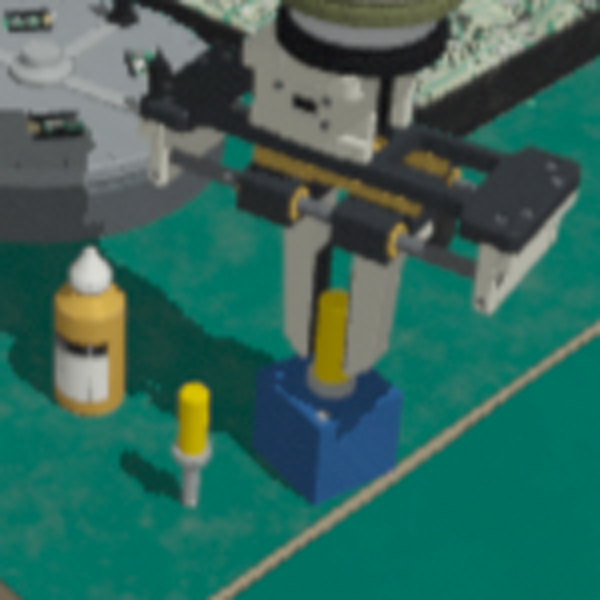

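>>> {"name": "play_rows", "arguments": {
  "plan": [
    [0,-0.1,0,0,0,0,0.8],
    [0,-0.3,0,0,0,0,0.8],
    [0,-0.5,0,0,0,0,0.8],
    [0,-0.7,0,0,0,0,0.8],
    [0,-0.85,0,0,0,0,0.8],
    [0,-0.85,0,0,0,0,0.8]
  ],
  "grip_force": 25
}}

```text
t: 12.3
position: [0.4788, -0.316, 0.1936]
orientation: [-0.216, 2.107, -2.114]
force: [0.0, 0.2, -0.6]
opening: 0.188
```

```bash
python3 - <<'E'
from h import *
st(); 
s=snapshot('scene'); save(s,'s9')
a=cv2.imread('pics/s9.png')[150:340,320:470]; cv2.imwrite('pics/s9z.png',cv2.resize(a,None,fx=3,fy=3,interpolation=cv2.INTER_CUBIC))
print(rel((.48,-.16,.2),-78),rel((.48,-.012,.2),-78))
E
```

```text
t 12.3 p [ 0.4788 -0.316   0.1936] yaw -78.12 y [ 0.0034 -0.0028 -1.    ] F [ 0.04  0.23 -0.58] M [-0.01  0.17 -0.02] op 0.188 j6 0.69
[-0.2259, -0.0568, -1.0117, -0.0013, -0.0021, -0.001] [-0.429, -0.0578, -1.9772, -0.0013, -0.0021, -0.001]
```

View pics/s9z.png

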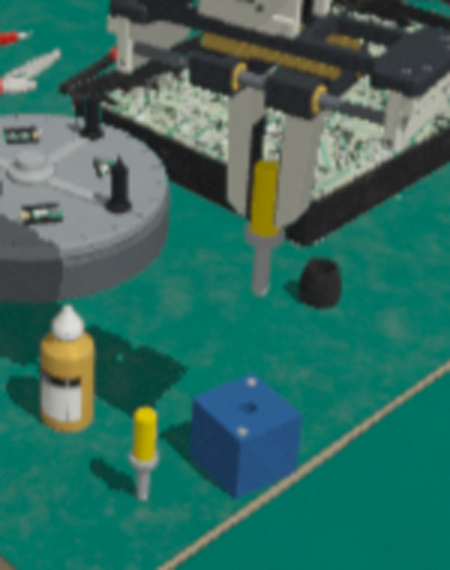

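>>> {"name": "play_rows", "arguments": {
  "plan": [
    [-0.07,0,-0.33,0,0,0,0.8],
    [-0.14,0,-0.66,0,0,0,0.8],
    [-0.21,0,-1,0,0,0,0.8]
  ]
}}

```text
t: 12.72
position: [0.4765, -0.1602, 0.1888]
orientation: [-0.222, 2.115, -2.112]
force: [0.7, -0.3, -0.4]
opening: 0.189
```

>>> {"name": "play_rows", "arguments": {
  "plan": [
    [-0.07,0,-0.33,0,0,0,0.8],
    [-0.14,0,-0.66,0,0,0,0.8],
    [-0.21,0,-0.97,0,0,0,0.8],
    [-0.21,0.2,-0.97,0,0,0,0.8],
    [-0.21,0.2,-0.97,0,0,0,0.8],
    [-0.21,0.2,-0.97,0,0,0,0.8]
  ]
}}

```text
t: 13.48
position: [0.4782, -0.0134, 0.1605]
orientation: [-0.221, 2.113, -2.113]
force: [0.2, 0.5, -0.5]
opening: 0.189
```

```bash
python3 - <<'E'
from h import *
st(); 
for n in ('scene','wrist'):
    s=snapshot(n); save(s,n+'10')
    print(proj(s,np.array(get_obs()['position'])-[0,0,.0563],n))
a=cv2.imread('pics/scene10.png')[160:280,250:380]; cv2.imwrite('pics/s10z.png',cv2.resize(a,None,fx=5,fy=5,interpolation=cv2.INTER_CUBIC))
a=cv2.imread('pics/wrist10.png')[180:300,240:400]; cv2.imwrite('pics/w10z.png',cv2.resize(a,None,fx=5,fy=5,interpolation=cv2.INTER_CUBIC))
E
```

```text
t 13.47 p [ 0.4782 -0.0134  0.1605] yaw -78.16 y [-1.4e-03  1.0e-04 -1.0e+00] F [ 0.21  0.47 -0.5 ] M [-0.04  0.07 -0.03] op 0.189 j6 1.23
[305.783217  203.0696019]
[326.97898804 217.39264621]
```

View pics/s10z.png

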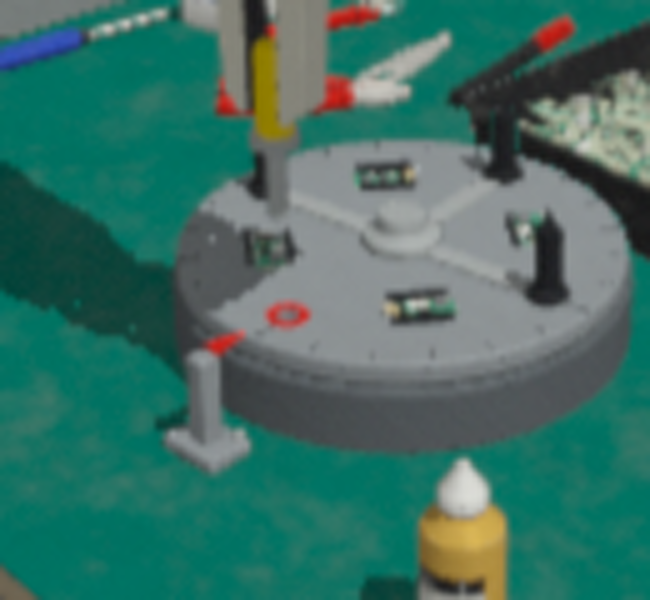

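View pics/w10z.png

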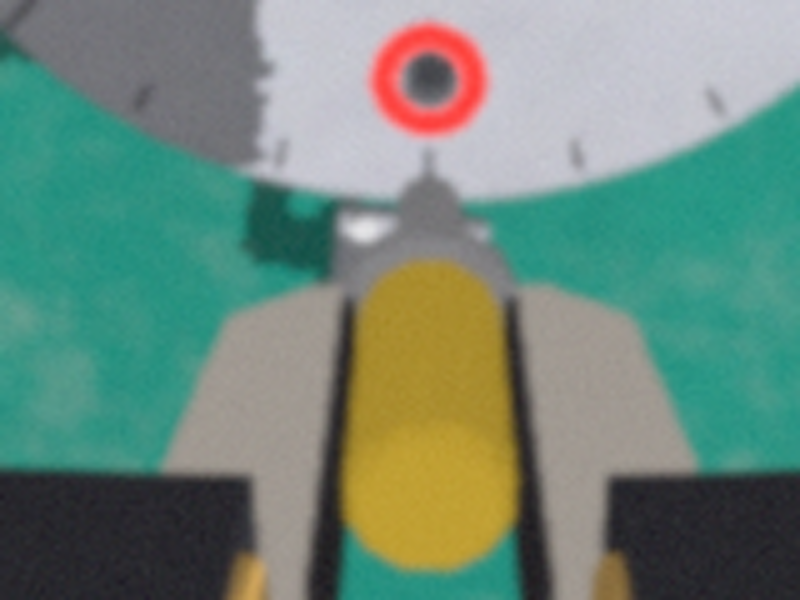

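```bash
python3 - <<'E'
from h import *
s=snapshot('wrist'); o=get_obs(); st()
b=blob(s,red,(290,170,360,225)); print(b)
n=np.array(o['position'])-[0,0,.0563]
nobs=at_z(s,(325.2,218.6),n[2],'wrist'); bias=nobs-n
h=at_z(s,b[0][1],.049,'wrist')
print('nose obs-pred',bias,'hole',h,'hole corr',h-bias,'target shift',rel(np.r_[(h-bias)[:2],n[2]+.0563],-78.3))
sc=snapshot('scene'); print(blob(sc,red,(270,210,330,240)))
nd=at_z(sc,(250+277/5-.4,160+212/5-.4),n[2],'scene');print('scene nose',nd-n,'hole',at_z(sc,(250+288/5-.4,160+315/5-.4),.049,'scene'))
E
```

```text
t 13.62 p [ 0.4791 -0.0137  0.1616] yaw -78.19 y [ 1.2e-03 -2.0e-04 -1.0e+00] F [ 0.4   0.09 -1.11] M [-0.02  0.14 -0.03] op 0.187 j6 1.23
[(246, [325.23, 195.69])]
nose obs-pred [-1.07888671e-03  1.02238523e-03  1.38777878e-17] hole [ 0.48037514 -0.01218853  0.049     ] hole corr [ 0.48145403 -0.01321092  0.049     ] target shift [-0.0159, 0.0, -0.0002, -0.0004, 0.0018, -0.0011]
[(20, [307.3, 222.6]), (16, [294.0, 228.31])]
scene nose [ 9.59359913e-04  4.79637304e-03 -4.16333634e-17] hole [ 0.48203661 -0.01186313  0.049     ]
```

>>> {"name": "play_rows", "arguments": {
  "plan": [
    [-0.016,0.1,0,0,0,0,0.8],
    [-0.016,0.2,0,0,0,0,0.8],
    [-0.016,0.31,0,0,0,0,0.8],
    [-0.016,0.31,0,0,0,0,0.8],
    [-0.016,0.31,0,0,0,0,0.8]
  ]
}}

```text
t: 14.3
position: [0.4809, -0.0125, 0.1142]
orientation: [-0.22, 2.112, -2.112]
force: [-0.1, 0.3, -1.0]
opening: 0.191
```

```bash
python3 - <<'E'
from h import *
st(); 
for n in ('scene','wrist'):
    s=snapshot(n); save(s,n+'11')
    print(proj(s,np.array(get_obs()['position'])-[0,0,.0563],n))
    print(blob(s,red,(290,170,360,235)))
a=cv2.imread('pics/scene11.png')[190:250,270:350]; cv2.imwrite('pics/s11z.png',cv2.resize(a,None,fx=10,fy=10,interpolation=cv2.INTER_CUBIC))
a=cv2.imread('pics/wrist11.png')[180:280,260:390]; cv2.imwrite('pics/w11z.png',cv2.resize(a,None,fx=6,fy=6,interpolation=cv2.INTER_CUBIC))
E
```

```text
t 14.3 p [ 0.4809 -0.0125  0.1142] yaw -78.12 y [-3.e-04  1.e-04 -1.e+00] F [-0.12  0.29 -0.99] M [-0.02  0.18  0.04] op 0.191 j6 1.23
[307.00167789 219.51366922]
[(19, [318.11, 178.53]), (18, [307.5, 222.67]), (16, [294.0, 228.31]), (12, [304.67, 178.17])]
[326.86742538 217.5048561 ]
[(264, [326.22, 211.81])]
```

View pics/s11z.png

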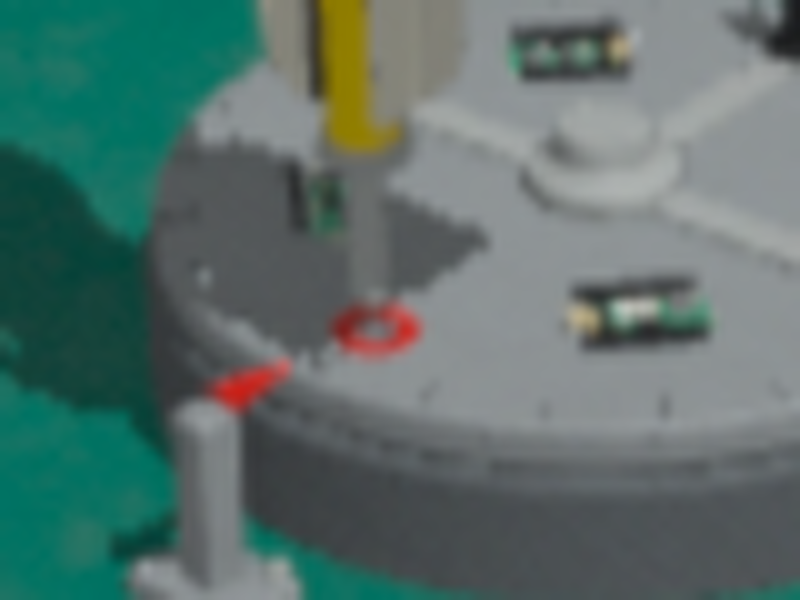

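View pics/w11z.png

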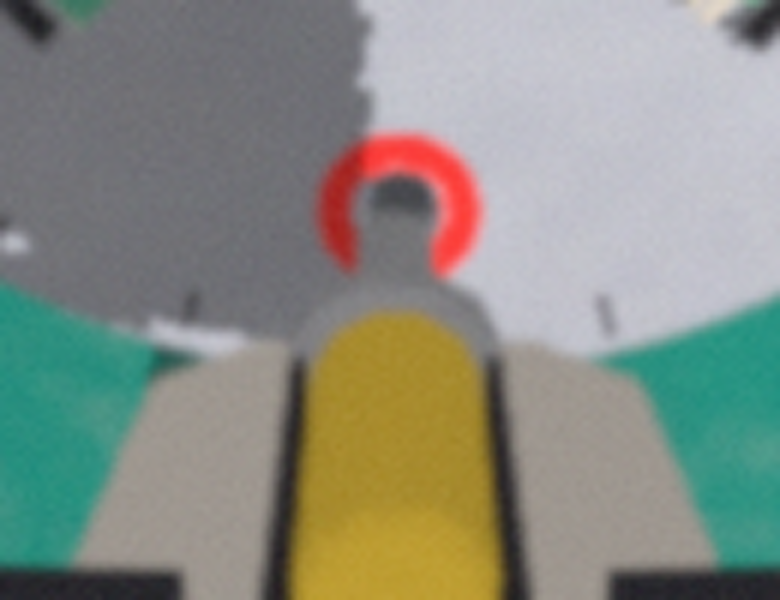

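```bash
python3 - <<'E'
from h import *
s=snapshot('wrist'); o=get_obs(); st()
f=lambda u,v:(260+u/6-.42,180+v/6-.42)
nz=o['position'][2]-.0563
N=at_z(s,f(397,232),nz,'wrist');H=at_z(s,f(399,213),.049,'wrist')
Q=R.from_rotvec(o['orientation']).as_matrix()
print(N,H,'mm tool',Q.T@(H-N)*1000)
E
```

```text
t 14.45 p [ 0.4815 -0.0126  0.115 ] yaw -78.12 y [ 1.3e-03 -2.0e-04 -1.0e+00] F [ 0.71  0.7  -0.97] M [-0.02  0.16  0.04] op 0.19 j6 1.23
[ 0.48084425 -0.01193143  0.05869551] [ 0.48010101 -0.01236422  0.049     ] mm tool [0.82881625 9.69458213 0.26588555]
```

>>> {"name": "play_rows", "arguments": {
  "plan": [
    [0.003,0.03,0,0,0,0,0.8],
    [0.003,0.06,0,0,0,0,0.8],
    [0.003,0.075,0,0,0,0,0.8],
    [0.003,0.075,0,0,0,0,0.8]
  ]
}}

```text
t: 14.95
position: [0.4806, -0.0127, 0.1029]
orientation: [-0.219, 2.112, -2.112]
force: [1.1, 0.5, -0.4]
opening: 0.19
```

```bash
python3 - <<'E'
from h import *
st()
s=snapshot('scene'); save(s,'scene12')
a=cv2.imread('pics/scene12.png')[190:250,270:350]; cv2.imwrite('pics/s12z.png',cv2.resize(a,None,fx=10,fy=10,interpolation=cv2.INTER_CUBIC))
s=snapshot('wrist'); save(s,'wrist12')
a=cv2.imread('pics/wrist12.png')[180:280,260:390]; cv2.imwrite('pics/w12z.png',cv2.resize(a,None,fx=6,fy=6,interpolation=cv2.INTER_CUBIC))
E
```

```text
t 14.95 p [ 0.4806 -0.0127  0.1029] yaw -78.12 y [ 2.e-04 -1.e-04 -1.e+00] F [ 1.15  0.46 -0.38] M [-0.06 -0.03 -0.01] op 0.19 j6 1.23
```

View pics/s12z.png

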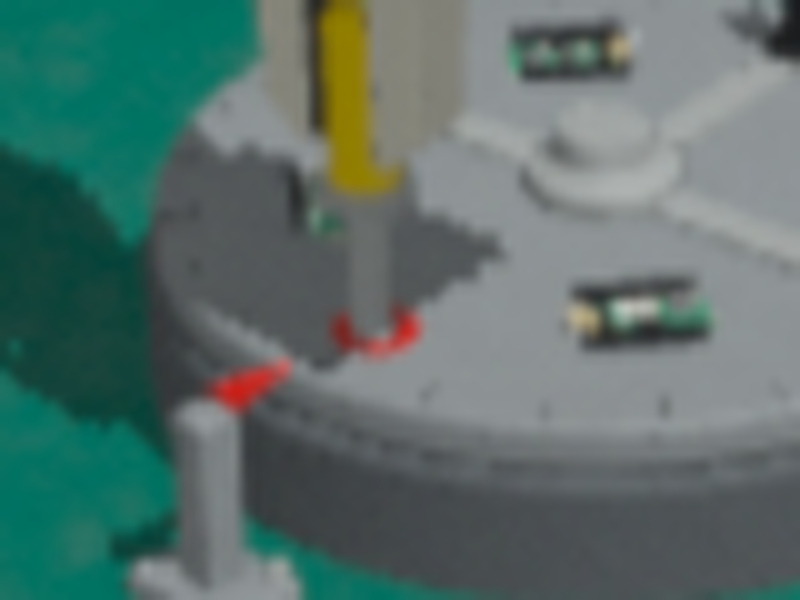

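View pics/w12z.png

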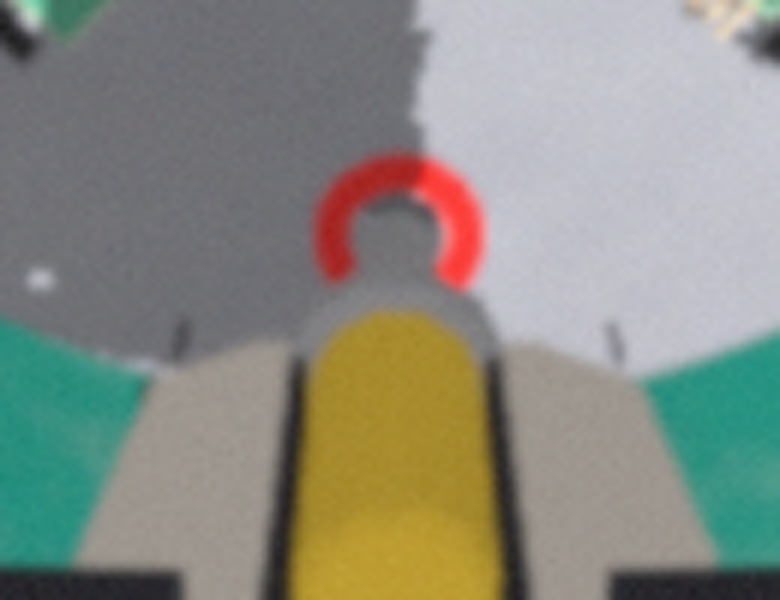

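>>> {"name": "play_rows", "arguments": {
  "plan": [
    [0,0.01,0,0,0,0,0.8],
    [0,0.02,0,0,0,0,0.8],
    [0,0.02,0,0,0,0,0.8]
  ]
}}

```text
t: 15.42
position: [0.4808, -0.0127, 0.1]
orientation: [-0.219, 2.112, -2.112]
force: [2.2, -0.5, -0.9]
opening: 0.188
```

```bash
python3 -c "
from h import *
st()"
```

```text
t 15.43 p [ 0.4808 -0.0127  0.1   ] yaw -78.12 y [ 7.e-04 -2.e-04 -1.e+00] F [ 2.18 -0.46 -0.87] M [-0.18 -0.47  0.02] op 0.188 j6 1.23
```

>>> {"name": "play_rows", "arguments": {
  "plan": [
    [-0.004,0,0,0,0,0,0.8],
    [-0.004,0.01,0,0,0,0,0.8],
    [-0.004,0.025,0,0,0,0,0.8],
    [-0.004,0.025,0,0,0,0,0.8]
  ]
}}

```text
t: 15.92
position: [0.481, -0.0125, 0.096]
orientation: [-0.22, 2.112, -2.112]
force: [2.7, -1.4, -2.5]
opening: 0.185
```

```bash
python3 -c "
from h import *
st()"
```

```text
t 15.93 p [ 0.481  -0.0125  0.096 ] yaw -78.12 y [-1.e-04 -0.e+00 -1.e+00] F [ 2.66 -1.45 -2.49] M [-0.26 -0.41  0.04] op 0.185 j6 1.23
```

>>> {"name": "play_rows", "arguments": {
  "plan": [
    [-0.004,0,0.001,0,0,0,0.8],
    [-0.004,0,0.001,0,0,0,0.8],
    [-0.004,0.007,0.001,0,0,0,0.8],
    [-0.004,0.013,0.001,0,0,0,0.8],
    [-0.004,0.013,0.001,0,0,0,0.8]
  ]
}}

```text
t: 16.55
position: [0.4815, -0.0125, 0.0941]
orientation: [-0.22, 2.112, -2.112]
force: [0.7, -0.5, -1.5]
opening: 0.188
```

```bash
python3 - <<'E'
from h import *
st()
s=snapshot('scene'); save(s,'scene13')
a=cv2.imread('pics/scene13.png')[190:250,270:350]; cv2.imwrite('pics/s13z.png',cv2.resize(a,None,fx=10,fy=10,interpolation=cv2.INTER_CUBIC))
s=snapshot('wrist'); save(s,'wrist13')
a=cv2.imread('pics/wrist13.png')[180:280,260:390]; cv2.imwrite('pics/w13z.png',cv2.resize(a,None,fx=6,fy=6,interpolation=cv2.INTER_CUBIC))
st()
E
```

```text
t 16.55 p [ 0.4815 -0.0125  0.0941] yaw -78.12 y [-4.e-04  1.e-04 -1.e+00] F [ 0.74 -0.53 -1.46] M [-0.08  0.03  0.04] op 0.188 j6 1.23
t 16.65 p [ 0.4816 -0.0125  0.0942] yaw -78.12 y [-3.e-04  1.e-04 -1.e+00] F [ 0.23 -0.65 -1.57] M [-0.09  0.16  0.01] op 0.187 j6 1.23
```

View pics/s13z.png

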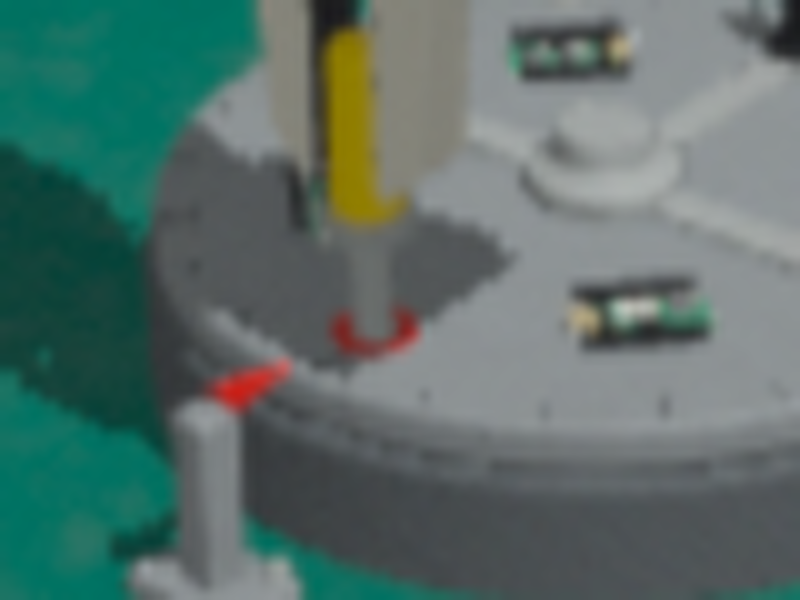

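View pics/w13z.png

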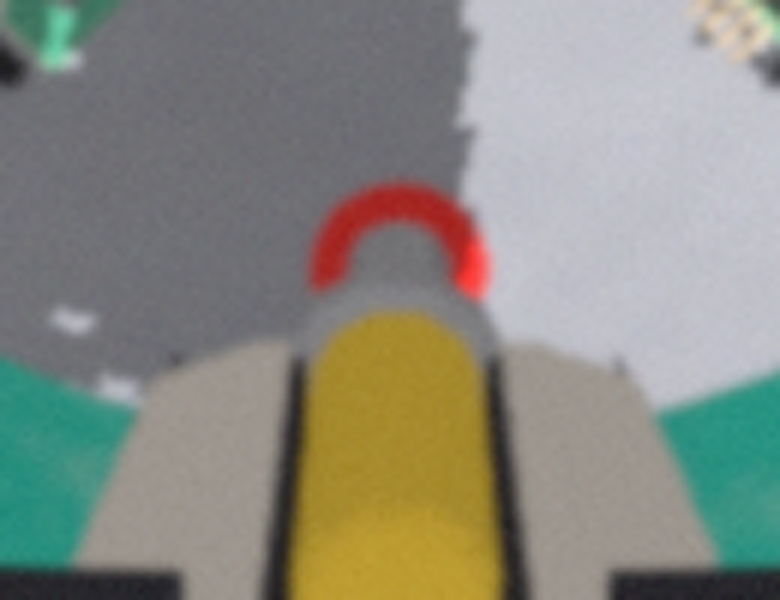

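>>> {"name": "play_rows", "arguments": {
  "plan": [
    [0,0.007,0,0,0,0,0.8],
    [0,0.014,0,0,0,0,0.8],
    [0,0.02,0,0,0,0,0.8],
    [0,0.02,0,0,0,0,0.8]
  ]
}}

```text
t: 17.15
position: [0.4817, -0.0125, 0.0913]
orientation: [-0.22, 2.112, -2.112]
force: [-0.1, -0.5, -0.4]
opening: 0.19
```

```bash
python3 -c "
from h import *
st()"
```

```text
t 17.15 p [ 0.4817 -0.0125  0.0913] yaw -78.12 y [ 1.e-04  0.e+00 -1.e+00] F [-0.12 -0.52 -0.41] M [0.04 0.25 0.03] op 0.19 j6 1.23
```

>>> {"name": "play_rows", "arguments": {
  "plan": [
    [0,0.004,0,0,0,0,0.8],
    [0,0.004,0,0,0,0,0.8]
  ]
}}

```text
t: 17.4
position: [0.482, -0.0125, 0.0913]
orientation: [-0.219, 2.112, -2.112]
force: [-1.5, 0.5, 5.0]
opening: 0.188
```

>>> {"name": "play_rows", "arguments": {
  "plan": [
    [0,0.003,0,0,0,0,0.8],
    [0,0.003,0,0,0,0,0.8]
  ]
}}

```text
t: 17.65
position: [0.4822, -0.0125, 0.0912]
orientation: [-0.219, 2.112, -2.112]
force: [-1.7, 0.9, 8.0]
opening: 0.188
```

>>> {"name": "play_rows", "arguments": {
  "plan": [
    [0,-0.003,-0.007,0,0,0,0.8],
    [0,-0.003,-0.013,0,0,0,0.8],
    [-0.0005,-0.003,-0.02,0,0,0,0.8],
    [-0.0005,-0.003,-0.02,0,0,0,0.8]
  ]
}}

```text
t: 18.15
position: [0.4817, -0.0102, 0.0912]
orientation: [-0.218, 2.11, -2.113]
force: [-0.2, -4.8, 6.5]
opening: 0.187
```

```bash
python3 -c "
from h import *
st()"
```

```text
t 18.15 p [ 0.4817 -0.0102  0.0912] yaw -78.12 y [ 0.0013 -0.0012 -1.    ] F [-0.18 -4.75  6.53] M [-1.01  0.27  0.02] op 0.187 j6 1.24
```

>>> {"name": "play_rows", "arguments": {
  "plan": [
    [0,-0.002,-0.007,0,0,0,0.8],
    [-0.001,-0.002,-0.013,0,0,0,0.8],
    [-0.001,-0.002,-0.02,0,0,0,0.8]
  ]
}}

```text
t: 18.52
position: [0.4809, -0.0067, 0.0911]
orientation: [-0.219, 2.112, -2.112]
force: [0.1, -4.9, 3.9]
opening: 0.189
```

```bash
python3 -c "
from h import *
st()"
```

```text
t 18.52 p [ 0.4809 -0.0067  0.0911] yaw -78.13 y [ 5.e-04 -2.e-04 -1.e+00] F [ 0.08 -4.91  3.88] M [-0.9  -0.1   0.02] op 0.189 j6 1.24
```

>>> {"name": "play_rows", "arguments": {
  "plan": [
    [-0.0005,0,-0.007,0,0,0,0.8],
    [-0.0005,0,-0.007,0,0,0,0.8]
  ]
}}

```text
t: 18.77
position: [0.4802, -0.005, 0.0906]
orientation: [-0.22, 2.113, -2.111]
force: [1.4, -0.8, 1.0]
opening: 0.192
```

>>> {"name": "play_rows", "arguments": {
  "plan": [
    [-0.0005,0,-0.007,0,0,0,0.8],
    [-0.0005,0,-0.007,0,0,0,0.8]
  ]
}}

```text
t: 19.02
position: [0.4801, -0.0042, 0.0906]
orientation: [-0.22, 2.113, -2.112]
force: [1.3, -0.6, -1.3]
opening: 0.188
```

>>> {"name": "play_rows", "arguments": {
  "plan": [
    [-0.002,0.004,0,0,0,0,0.8],
    [-0.002,0.007,0,0,0,0,0.8],
    [-0.002,0.007,0,0,0,0,0.8]
  ]
}}

```text
t: 19.4
position: [0.4803, -0.0044, 0.0896]
orientation: [-0.221, 2.113, -2.112]
force: [0.3, -0.5, -0.6]
opening: 0.188
```

```bash
python3 -c "
from h import *
st()"
```

```text
t 19.4 p [ 0.4803 -0.0044  0.0896] yaw -78.12 y [-8.e-04  3.e-04 -1.e+00] F [ 0.34 -0.49 -0.57] M [-0.06  0.17 -0.01] op 0.188 j6 1.25
```

Found it: no upward force as the pin goes down. I'll lower gently.

>>> {"name": "play_rows", "arguments": {
  "plan": [
    [0,0.007,0,0,0,0,0.8],
    [0,0.014,0,0,0,0,0.8],
    [0,0.014,0,0,0,0,0.8]
  ]
}}

```text
t: 19.77
position: [0.4807, -0.0042, 0.0878]
orientation: [-0.22, 2.113, -2.112]
force: [-0.8, 1.6, -0.1]
opening: 0.186
```

```bash
python3 -c "
from h import *
st()"
```

```text
t 19.77 p [ 0.4807 -0.0042  0.0878] yaw -78.12 y [-1.e-04  5.e-04 -1.e+00] F [-0.78  1.62 -0.11] M [0.54 0.19 0.01] op 0.186 j6 1.25
```

>>> {"name": "play_rows", "arguments": {
  "plan": [
    [0.001,0,-0.004,0,0,0,0.8],
    [0.001,0.01,-0.004,0,0,0,0.8],
    [0.001,0.02,-0.004,0,0,0,0.8],
    [0.001,0.02,-0.004,0,0,0,0.8]
  ]
}}

```text
t: 20.27
position: [0.4804, -0.0039, 0.0847]
orientation: [-0.22, 2.112, -2.112]
force: [0.8, 1.4, -0.4]
opening: 0.186
```

```bash
python3 -c "
from h import *
st()"
```

```text
t 20.27 p [ 0.4804 -0.0039  0.0847] yaw -78.12 y [-0.e+00  1.e-04 -1.e+00] F [ 0.8   1.44 -0.36] M [ 0.37  0.05 -0.04] op 0.186 j6 1.25
```

>>> {"name": "play_rows", "arguments": {
  "plan": [
    [0,0.01,-0.003,0,0,0,0.8],
    [0,0.02,-0.003,0,0,0,0.8],
    [0,0.03,-0.003,0,0,0,0.8],
    [0,0.03,-0.003,0,0,0,0.8]
  ]
}}

```text
t: 20.78
position: [0.4803, -0.0036, 0.0801]
orientation: [-0.22, 2.112, -2.112]
force: [1.6, -0.5, -1.7]
opening: 0.182
```

>>> {"name": "play_rows", "arguments": {
  "plan": [
    [0,0.01,0,0,0,0,0.8],
    [0,0.02,0,0,0,0,0.8],
    [0,0.035,0,0,0,0,0.8],
    [0,0.035,0,0,0,0,0.8]
  ]
}}

```text
t: 21.28
position: [0.4802, -0.0035, 0.0747]
orientation: [-0.22, 2.112, -2.112]
force: [1.6, 0.8, -1.8]
opening: 0.191
```

```bash
python3 -c "
from h import *
st()"
```

```text
t 21.27 p [ 0.4802 -0.0035  0.0747] yaw -78.12 y [-3.e-04 -0.e+00 -1.e+00] F [ 1.59  0.82 -1.81] M [-0.11 -0.2   0.01] op 0.191 j6 1.25
```

Forces stay low. Lowering the remaining ~9.5 mm.

>>> {"name": "play_rows", "arguments": {
  "plan": [
    [-0.002,0.01,0,0,0,0,0.8],
    [-0.002,0.02,0,0,0,0,0.8],
    [-0.002,0.035,0,0,0,0,0.8],
    [-0.002,0.045,0,0,0,0,0.8],
    [-0.002,0.05,0,0,0,0,0.8],
    [-0.002,0.05,0,0,0,0,0.8]
  ]
}}

```text
t: 22.02
position: [0.4805, -0.0035, 0.0674]
orientation: [-0.22, 2.112, -2.112]
force: [0.5, -1.1, -1.4]
opening: 0.19
```

>>> {"name": "play_rows", "arguments": {
  "plan": [
    [0,0.007,0,0,0,0,0.8],
    [0,0.01,0,0,0,0,0.8],
    [0,0.01,0,0,0,0,0.8]
  ]
}}

```text
t: 22.4
position: [0.4806, -0.0034, 0.0661]
orientation: [-0.22, 2.112, -2.112]
force: [0.5, -1.5, -0.4]
opening: 0.186
```

```bash
python3 -c "
from h import *
st()"
```

```text
t 22.4 p [ 0.4806 -0.0034  0.0661] yaw -78.12 y [ 0. -0. -1.] F [ 0.52 -1.45 -0.36] M [-0.19  0.11 -0.01] op 0.186 j6 1.25
```

>>> {"name": "play_rows", "arguments": {
  "plan": [
    [0,0.005,0,0,0,0,0.8],
    [0,0.008,0,0,0,0,0.8],
    [0,0.008,0,0,0,0,0.8]
  ]
}}

```text
t: 22.78
position: [0.4807, -0.0034, 0.0653]
orientation: [-0.22, 2.112, -2.112]
force: [-1.3, -0.8, 5.8]
opening: 0.189
```

```bash
python3 - <<'E'
from h import *
st()
s=snapshot('scene'); save(s,'scene14')
a=cv2.imread('pics/scene14.png')[190:250,270:350]; cv2.imwrite('pics/s14z.png',cv2.resize(a,None,fx=10,fy=10,interpolation=cv2.INTER_CUBIC))
E
```

```text
t 22.77 p [ 0.4807 -0.0034  0.0653] yaw -78.12 y [ 2.e-04 -0.e+00 -1.e+00] F [-1.31 -0.82  5.77] M [-0.18  0.59 -0.  ] op 0.189 j6 1.25
```

View pics/s14z.png

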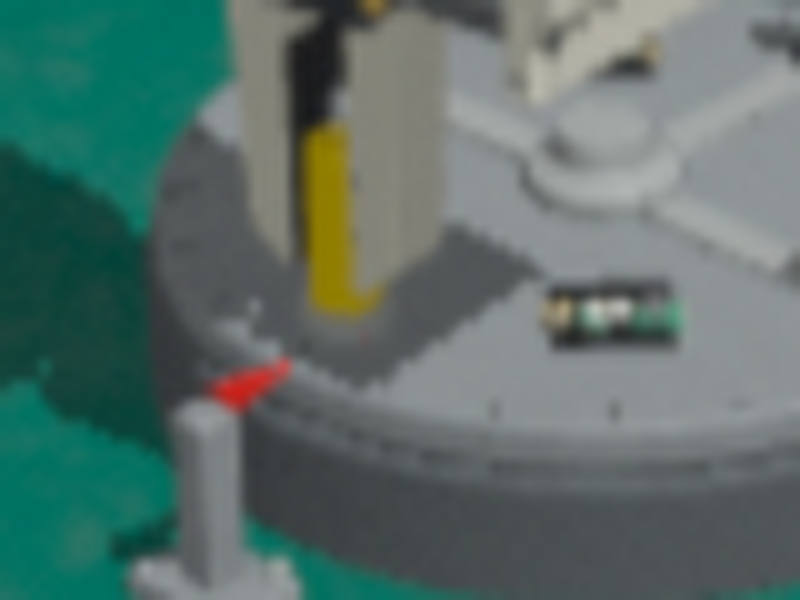

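>>> {"name": "play_rows", "arguments": {
  "plan": [
    [0,-0.003,0,0,0,0,0.8],
    [0,-0.003,0,0,0,0,0.5],
    [0,-0.003,0,0,0,0,0.2],
    [0,-0.003,0,0,0,0,0.2],
    [0,-0.003,0,0,0,0,0.2]
  ]
}}

```text
t: 23.45
position: [0.4806, -0.0034, 0.0653]
orientation: [-0.22, 2.112, -2.112]
force: [0.1, 0.4, 0.5]
opening: 0.397
```

>>> {"name": "play_rows", "arguments": {
  "plan": [
    [0,-0.05,0,0,0,0,0.2],
    [0,-0.2,0,0,0,0,0.2],
    [0,-0.5,0,0,0,0,0.2],
    [0,-0.8,0,0,0,0,0.2],
    [0.4,-1,0,0,0,0,0.2],
    [0.4,-1,0,0,0,0,0.2],
    [0.4,-1,0,0,0,0,0.2]
  ]
}}

```text
t: 24.32
position: [0.4223, -0.0159, 0.2158]
orientation: [-0.217, 2.111, -2.112]
force: [-0.1, 0.4, -1.0]
opening: 0.405
```

```bash
python3 - <<'E'
from h import *
st()
s=snapshot('scene'); save(s,'scene15')
a=cv2.imread('pics/scene15.png')[140:340,180:480]; cv2.imwrite('pics/s15z.png',cv2.resize(a,None,fx=2.66,fy=2.66,interpolation=cv2.INTER_CUBIC))
s=snapshot('wrist'); save(s,'wrist15')
E
```

```text
t 24.32 p [ 0.4223 -0.0159  0.2158] yaw -78.15 y [ 1.9e-03 -2.0e-04 -1.0e+00] F [-0.07  0.44 -1.01] M [0.02 0.13 0.03] op 0.405 j6 1.2
```

View pics/s15z.png

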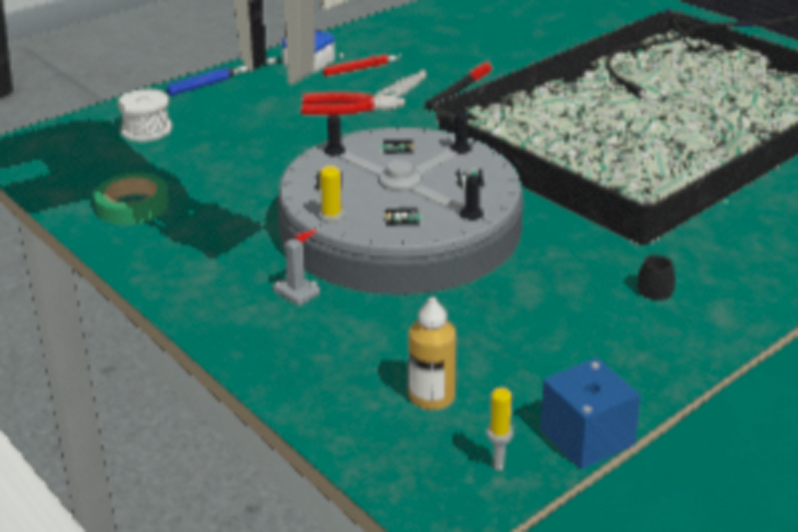

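View pics/wrist15.png

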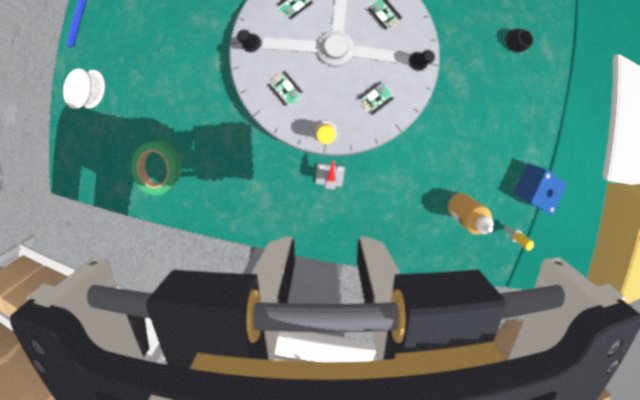

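The pin stands upright with its shoulder on the disc, the bystanders haven't moved, and the gripper is clear. I'm handing the job in.

```bash
python3 -c "
from h import *
print(sign_off())"
```

```text
the job is handed in; nothing more can be done
None
```

I turned the carousel clockwise by post A until the red hole stood at the pointer, put the large yellow pin in it, and seated the pin in the hidden hole. I then let go and handed the job in at about 24 s of the 72 s.

- **At the pointer:** before the pin went in, the wrist camera put the red hole within about 1° of the pointer (1.5 mm of arc or less). The top and wrist cameras differ by 2–3 mm in absolute position.
- **Finding the base hole:** the pin first stood on the base. I then eased the carousel about 7–8 mm further under 4–8 N of pressure, and the pin dropped in.
- **Seating:** it went down with side loads under about 2 N. The shoulder stopped on the disc 26 mm below where the pin had stood on the base, at a TCP height of 65.3 mm. That matches the height at which I gripped it in the stand. Upward force there was 5.8 N, and I eased it off before letting go.
- **Last pictures:** the pin is upright with its shoulder on the disc, and the gripper is open and clear. The spool, tape, bottle, loupe, small pin and stand look undisturbed. I judged that by eye and did not re-measure them.

None of the final checks failed. One reading disagreed along the way: before insertion, the scene camera's rough position for the pin's nose was about 3.5 mm off the wrist camera's. I trusted the wrist view, and the pin entered the red hole with only small corrections.

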